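Load the booth carrier with paint pots in reverse order

ROBOT

A 7-joint arm with a two-finger parallel gripper is mounted at the origin on the work surface. World frame = base frame: x ahead of the robot, y to its left, z up, the work surface at z = 0. Lengths are in mm, angles in degrees, forces in N, time in s.
With the tool pointing down it reaches from about 425 to 875 mm from the base axis. Payload 8.4 kg.
Tool frame: the origin (TCP) lies at the very end of the fingers, on their centre line; the grasp point (between the pads) lies 19 mm behind it; z points along the fingers, y is the line along which they close (so a half turn about z gives the same grasp; the last joint's range is limited). The gripper opens to 87 mm and grips with 3 to 60 N. Pads are 19 mm wide; open, the fingers measure 117 mm over their backs; the gripper's body (75 mm by 190 mm) begins 51 mm behind the grasp point.
Start: joints at [-81.601, 19.091, 2.286, 83.961, -0.768, 76.965, -3.352], TCP at [158.169, 630.433, 222.546] pointing down, gripper open.
Joint ranges: [-147.57, 147.57], [-21.85, 119.76], [-74.77, 79.35], [14.55, 137.4], [-85.83, 265.84], [4.83, 119.75], [-152.11, 152.11]. Speed limits (degrees/s): [127.2, 127.2, 159.86, 159.86, 180, 180, 180].

INTERFACE

Orientations are given as a 3x3 rotation matrix whose columns are the frame's x, y, z axes.
In Python, from cell import env, workorder, snapshot, sense gives the robot as it stands (env), with the cameras as plain functions, the readings as plain functions and the job (workorder).
- The arm moves only by the tool hand_motion, called after "Call:" in YAML: its name, and indented under it one key for each argument. Schema: {"type":"object","properties":{"motion":{"type":"object","properties":{"dx":{"type":"array","items":{"type":"number"},"minItems":1,"maxItems":10},"dy":{"type":"array","items":{"type":"number"},"minItems":1,"maxItems":10},"dz":{"type":"array","items":{"type":"number"},"minItems":1,"maxItems":10},"rx":{"type":"array","items":{"type":"number"},"minItems":1,"maxItems":10},"ry":{"type":"array","items":{"type":"number"},"minItems":1,"maxItems":10},"rz":{"type":"array","items":{"type":"number"},"minItems":1,"maxItems":10}},"additionalProperties":false,"required":["dx","dy","dz","rx","ry","rz"]},"finger_gap":{"type":"number"},"grip_n":{"type":"number"},"only":{"type":"string"},"quiet":{"type":"boolean"},"lines":{"type":"string"}},"required":["motion"],"additionalProperties":false}. motion is an object with one list for each field, all of the same length, 1 to 10, a row being the entries at one place: dx, dy, dz (the shift in mm), rx, ry, rz (a rotation vector in degrees); each row shifts and turns the commanded pose from where the row before left it, along the tool's axes as they then stand; what a row does not reach is not made up. A row lasts 1/12 s, in which the tool goes at most 41.7 mm and 7.16 degrees, less where a joint would pass 70% of its speed; a pose out of reach is approached as far as the arm can. finger_gap is the opening from 0.0 (shut) to 1.0 (fully open), set as the call begins (left out keeps the last). The fingers move at their own pace and stop on an object; grip_n is the grip in N (left out, the last holds). Time passes only in rows, so rows that do not move let the fingers close. The tool returns the time, the measured TCP pose, the force, the opening and the grip force at its end. only (a regular expression) keeps the lines of the reply that match it, lines (a string "A,B") keeps lines A to B, and quiet returns only ok. Input that does not fit is refused with a message, and nothing moves.
- sense(): the state, without advancing time (a new reading comes with each control period).
- snapshot(name): name is "scene" or "side" or "wrist"; returns a dict with "frame" (400x640x3 uint8, red, green, blue), "vfov" (degrees; the focal length in pixels is half the picture's height over the tangent of half this angle, whatever the lens; pixels are square), "cx", "cy" (the principal point, pixels), "k1" (the pictures are not rectified: a ray, as slopes to the right and down, at radius r is drawn at 1 + k1 r^2 times it, then the intrinsics apply), "R" (3x3) and "t" (3): a world point X has camera coordinates R X + t. Camera axes: x right, y down, z forward; pixel columns grow to the right and rows downward; lengths in mm; the calibration is good to about 2 mm. A picture is of the moment at which its call begins. There is no depth.
- workorder.job_done(): hands the job in; it is judged then, once.
The state is a dict: "t": time; "joints": joint angles; "qd": joint speeds; "joint_efforts": joint torques, N m; "position": TCP position; "eef_rot": TCP orientation; "ft_force": force on the tool from outside, world axes, zero at the start; "ft_torque": the same for the moment, N m; "grip_width": opening from 0.0 (shut) to 1.0 (fully open); "finger_force": force on a finger pad.
Only numpy, scipy, OpenCV 4.12 (cv2) and the standard library are available. Lean on these libraries where they do the work, as an engineer would, in place of code of your own. Each camera call takes 0.05 s, during which the arm holds its last target. There are 200 camera calls.

TASK

Move the four paint sample pots from the saucers of the wooden mixing rack into the wells of the grey booth carrier in reverse order, counted from the black end of each: the pot that starts nearest the rack's black end goes into the well farthest from the carrier's black end, and so on down the row, one pot to a well. Leave every pot standing upright on the floor of its well, never knock a pot over, and leave the thinner bottle, the tin and the cup where they are.

Things in the scene. Friction and masses are not known exactly. Their poses are not given: they have to be found in the camera images.
- pot_red: loose round paint sample pot, white with a red band and a red lid: a plain upright cylinder 46 mm in diameter and 78 mm tall, about 0.14 kg, lid fixed on; stands on the red saucer at the start; origin at the centre of its underside, z up along its axis
- pot_yellow: loose round paint sample pot, white with a yellow band and a yellow lid: a plain upright cylinder 46 mm in diameter and 78 mm tall, about 0.14 kg, lid fixed on; stands on the yellow saucer at the start; origin at the centre of its underside, z up along its axis
- pot_blue: loose round paint sample pot, white with a blue band and a blue lid: a plain upright cylinder 46 mm in diameter and 78 mm tall, about 0.14 kg, lid fixed on; stands on the blue saucer at the start; origin at the centre of its underside, z up along its axis
- pot_green: loose round paint sample pot, white with a green band and a green lid: a plain upright cylinder 46 mm in diameter and 78 mm tall, about 0.14 kg, lid fixed on; stands on the green saucer at the start; origin at the centre of its underside, z up along its axis
- saucer_red: fixed red saucer on the mixing rack, marking where the red pot stood at the start: 68 mm outside, 10 mm tall, a 4 mm floor inside a 6 mm rim (inside diameter 56 mm); origin at the centre of its underside, which is 12 mm above the table, so a pot's underside starts 16 mm above the table
- saucer_yellow: fixed yellow saucer on the mixing rack, marking where the yellow pot stood at the start: 68 mm outside, 10 mm tall, a 4 mm floor inside a 6 mm rim (inside diameter 56 mm); origin at the centre of its underside, which is 12 mm above the table, so a pot's underside starts 16 mm above the table
- saucer_blue: fixed blue saucer on the mixing rack, marking where the blue pot stood at the start: 68 mm outside, 10 mm tall, a 4 mm floor inside a 6 mm rim (inside diameter 56 mm); origin at the centre of its underside, which is 12 mm above the table, so a pot's underside starts 16 mm above the table
- saucer_green: fixed green saucer on the mixing rack, marking where the green pot stood at the start: 68 mm outside, 10 mm tall, a 4 mm floor inside a 6 mm rim (inside diameter 56 mm); origin at the centre of its underside, which is 12 mm above the table, so a pot's underside starts 16 mm above the table
- rack: fixed mixing rack: pale wooden board 90 (x) by 340 (y) mm, 12 mm thick, end plates 34 mm tall, a black block (40 mm tall, 22 mm thick) outside the +y end. The saucers stand on it in a row at x = 0, y = +112.5, +37.5, -37.5, -112.5 mm, in an order that varies. Origin: centre of its underside, on the table, z up
- carrier: fixed booth carrier, beside the rack: grey tray 90 (x) by 340 (y) mm, 16 mm thick, end plates 34 mm tall, a black block (40 mm tall, 22 mm thick) outside the +y end. Four round black-floored wells, 62 mm wide, 10 mm deep, at x = 0, y = +112.5, +37.5, -37.5, -112.5 mm; well floors 6 mm, rims 16 mm above the table. Origin: centre of its underside, on the table, z up
- thinner: bystander: loose round steel thinner bottle with a paper label and red cap, 72 mm in diameter, 130 mm tall, beyond the racks; origin at the centre of its underside
- tin: bystander: loose steel paint tin with a white lid, 96 mm in diameter, 88 mm tall, beyond the racks; origin at the centre of its underside
- cup: bystander: loose empty white mixing cup, 84 mm across the rim, 85 mm tall, beyond the racks; origin at the centre of its underside

How it is judged (in metres and radians):
At the end, for the whole second after the job is handed in: Each pot stands in the carrier well that mirrors its saucer's place (first from the black end to last, and so on): within 12 mm of the well centre along each carrier axis, underside 2 to 11 mm above the carrier's, upright within 0.12 rad, under 0.02 m/s, released (((y of saucer_red in the frame of rack between 0.0925 and 0.1325 m and y of pot_red in the frame of carrier between -0.1245 and -0.1005 m) or (y of saucer_red in the frame of rack between 0.0175 and 0.0575 m and y of pot_red in the frame of carrier between -0.0495 and -0.0255 m) or (y of saucer_red in the frame of rack between -0.0575 and -0.0175 m and y of pot_red in the frame of carrier between 0.0255 and 0.0495 m) or (y of saucer_red in the frame of rack between -0.1325 and -0.0925 m and y of pot_red in the frame of carrier between 0.1005 and 0.1245 m)) and x of pot_red in the frame of carrier between -0.012 and 0.012 m and z of pot_red in the frame of carrier between 0.002 and 0.011 m and angle between each of pot_red, pot_yellow, pot_blue, pot_green's own z axis and vertical below 0.12 rad and linear speed of each of pot_red, pot_yellow, pot_blue, pot_green below 0.02 m/s and contact force between each of pot_red, pot_yellow, pot_blue, pot_green and the fingers below 0.1 N and ((y of saucer_yellow in the frame of rack between 0.0925 and 0.1325 m and y of pot_yellow in the frame of carrier between -0.1245 and -0.1005 m) or (y of saucer_yellow in the frame of rack between 0.0175 and 0.0575 m and y of pot_yellow in the frame of carrier between -0.0495 and -0.0255 m) or (y of saucer_yellow in the frame of rack between -0.0575 and -0.0175 m and y of pot_yellow in the frame of carrier between 0.0255 and 0.0495 m) or (y of saucer_yellow in the frame of rack between -0.1325 and -0.0925 m and y of pot_yellow in the frame of carrier between 0.1005 and 0.1245 m)) and x of pot_yellow in the frame of carrier between -0.012 and 0.012 m and z of pot_yellow in the frame of carrier between 0.002 and 0.011 m and ((y of saucer_blue in the frame of rack between 0.0925 and 0.1325 m and y of pot_blue in the frame of carrier between -0.1245 and -0.1005 m) or (y of saucer_blue in the frame of rack between 0.0175 and 0.0575 m and y of pot_blue in the frame of carrier between -0.0495 and -0.0255 m) or (y of saucer_blue in the frame of rack between -0.0575 and -0.0175 m and y of pot_blue in the frame of carrier between 0.0255 and 0.0495 m) or (y of saucer_blue in the frame of rack between -0.1325 and -0.0925 m and y of pot_blue in the frame of carrier between 0.1005 and 0.1245 m)) and x of pot_blue in the frame of carrier between -0.012 and 0.012 m and z of pot_blue in the frame of carrier between 0.002 and 0.011 m and ((y of saucer_green in the frame of rack between 0.0925 and 0.1325 m and y of pot_green in the frame of carrier between -0.1245 and -0.1005 m) or (y of saucer_green in the frame of rack between 0.0175 and 0.0575 m and y of pot_green in the frame of carrier between -0.0495 and -0.0255 m) or (y of saucer_green in the frame of rack between -0.0575 and -0.0175 m and y of pot_green in the frame of carrier between 0.0255 and 0.0495 m) or (y of saucer_green in the frame of rack between -0.1325 and -0.0925 m and y of pot_green in the frame of carrier between 0.1005 and 0.1245 m)) and x of pot_green in the frame of carrier between -0.012 and 0.012 m and z of pot_green in the frame of carrier between 0.002 and 0.011 m); the robot touches nothing.
It fails at once if a pot is knocked over (tilted more than 0.7 rad) (angle between any of pot_red, pot_yellow, pot_blue, pot_green's own z axis and vertical above 0.7 rad).
It fails at once if the thinner bottle, the tin or the cup is moved more than 30 mm (distance of any of thinner, tin, cup from where it was at the start of the episode above 0.03 m).
It also fails if it takes over 131 s, if anything falls off the work surface, if the arm or the gripper's body presses on something with over 40 N, if the wrist force passes 120 N, or if a joint passes its speed limit or range.

## Working session

There is one attempt and no reset: what is moved stays moved. The work goes in short steps, Python scripts to look and compute and a tool call to move; the robot and the scene stay as the last step left them, time stands still between calls to the robot, and variables do not carry over. Pictures are saved under pics/ and viewed, at most 14 in all, crops included, and the job is handed in when it is done.

```bash
ls; mkdir -p pics; python3 - <<'E'
from cell import env, workorder, snapshot, sense
import cv2,numpy as np
for n in("scene","side"):
    s=snapshot(n); cv2.imwrite(f"pics/{n}0.png",s["frame"][:,:,::-1])
    print(n,s["vfov"],s["cx"],s["cy"],s["k1"],np.round(s["R"],3).tolist(),np.round(s["t"]).tolist())
st=sense();print(st["t"],np.round(st["position"],1),np.round(st["eef_rot"],3).tolist(),st["grip_width"])
E
```

```text
cell.py
pics
scene 48.88782047140056 319.6412908024069 198.41299639390178 -0.041085593619989355 [[-0.321, 0.947, -0.009], [0.716, 0.237, -0.657], [-0.62, -0.217, -0.754]] [184.0, -384.0, 1541.0]
side 54.91203168255945 321.3479277215278 197.01126582039038 -0.01702420608057164 [[0.997, -0.079, -0.007], [-0.066, -0.789, -0.611], [0.042, 0.61, -0.792]] [-603.0, 51.0, 986.0]
0.1 [158.  630.1 221.8] [[-0.97, 0.243, -0.0], [0.243, 0.97, -0.001], [-0.0, -0.001, -1.0]] 1.000509052481323
```

View pics/scene0.png

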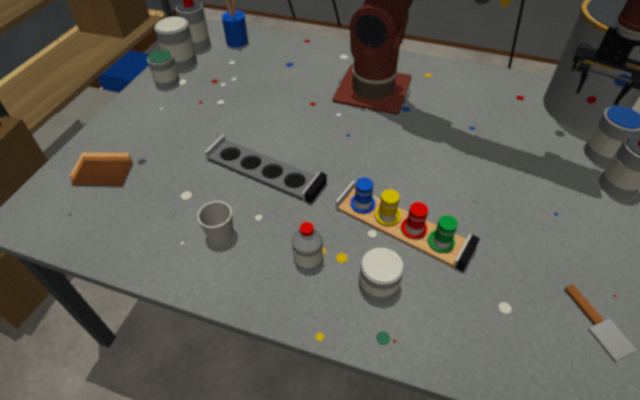

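View pics/side0.png

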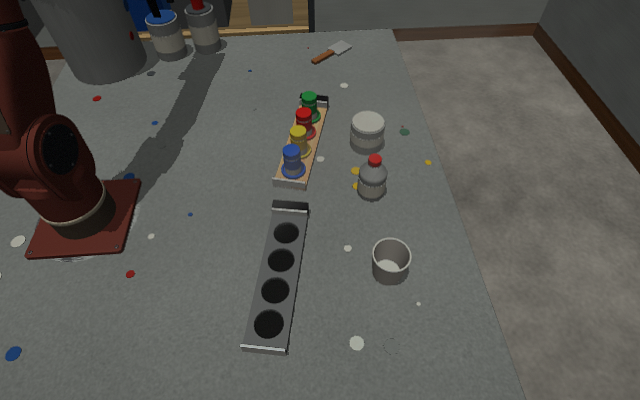

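The scene view shows the rack's black end beside green (446,230), then red (417,215), yellow (389,205) and blue (364,193). The carrier's black block is at (317,187), next to the rack. The side view agrees: lids are at green (309,98), red (304,115), yellow (299,133), blue (292,152), and wells run from (286,232), nearest black, to (268,324). So green goes to well 4, red to 3, yellow to 2 and blue to 1.

```bash
cat > h.py <<'E'
from cell import env, workorder, snapshot, sense
import cv2,numpy as np
def K(s):
    f=s["frame"].shape[0]/2/np.tan(np.radians(s["vfov"]/2)); return np.array([[f,0,s["cx"]],[0,f,s["cy"]],[0,0,1]])
def ray(s,px,z):
    "pixels -> world points on plane z"
    px=np.array(px,float).reshape(-1,1,2)
    n=cv2.undistortPointsIter(px,K(s),np.array([s["k1"],0,0,0.]),None,None,(3,50,1e-9)).reshape(-1,2)
    R=np.array(s["R"]);t=np.array(s["t"]); C=-R.T@t
    d=np.c_[n,np.ones(len(n))]@R
    return C+d*((z-C[2])/d[:,2])[:,None]
def proj(s,P):
    r,_=cv2.Rodrigues(np.array(s["R"])); return cv2.projectPoints(np.array(P,float).reshape(-1,1,3),r,np.array(s["t"],float),K(s),np.array([s["k1"],0,0,0.]))[0].reshape(-1,2)
def snap(n,name=None):
    s=snapshot(n)
    if name: cv2.imwrite(f"pics/{name}.png",s["frame"][:,:,::-1])
    return s
def tool(dw):
    "world displacement -> tool axes"
    return np.round(np.array(sense()["eef_rot"]).T@np.array(dw,float),1)
E
python3 - <<'E'
from h import *
a=snap("scene");b=snap("side")
np.set_printoptions(precision=1,suppress=True)
print(ray(a,[[446,221],[417,208],[390,195],[364,184]],94)[:,:2]);print(ray(b,[[309,96],[304,113],[298,131],[291,150]],94)[:,:2])
print(ray(a,[[295,179],[273,171],[251,162],[231,153]],10)[:,:2]);print(ray(b,[[286,232],[281,260],[275,291],[268,324]],10)[:,:2])
print("thinner tin cup",ray(b,[[375,160]],130)[:,:2],ray(b,[[368,122]],88)[:,:2],ray(b,[[391,253]],85)[:,:2])
w=snap("wrist","wrist0");print(w["vfov"],np.array(w["R"]).round(2).tolist(),(-np.array(w["R"]).T@w["t"]).round())
E
```

```text
[[591.2 321.3]
 [573.1 248.9]
 [552.5 177.6]
 [536.7 106.9]]
[[594.6 318.1]
 [576.1 243.4]
 [556.1 170.8]
 [535.1 100.7]]
[[ 501.6  -97.9]
 [ 491.7 -169.4]
 [ 477.6 -245.3]
 [ 461.  -318.8]]
[[ 511.1  -95. ]
 [ 497.7 -171.1]
 [ 483.4 -246.9]
 [ 468.3 -319.5]]
thinner tin cup [[736.5  14.2]] [[751.5 197.1]] [[ 737.8 -214.8]]
63.08983642008313 [[0.24, 0.97, -0.0], [0.92, -0.23, 0.31], [0.3, -0.07, -0.95]] [ 76. 652. 385.]
```

View pics/wrist0.png

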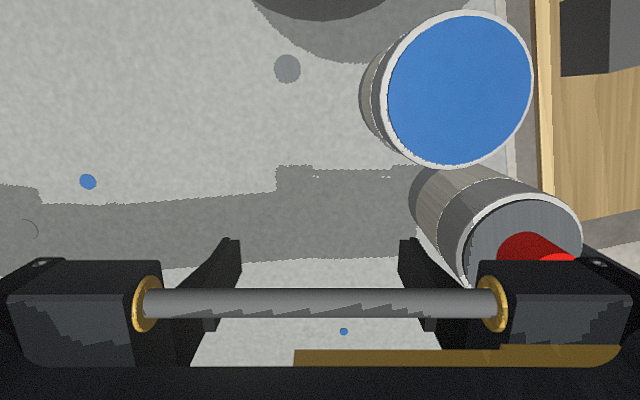

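The wrist view shows only bystander tins at the back. The camera sits behind the fingers and its image width runs along tool y, which is nearly parallel to the rows. I'll keep this orientation to survey from above the rack.

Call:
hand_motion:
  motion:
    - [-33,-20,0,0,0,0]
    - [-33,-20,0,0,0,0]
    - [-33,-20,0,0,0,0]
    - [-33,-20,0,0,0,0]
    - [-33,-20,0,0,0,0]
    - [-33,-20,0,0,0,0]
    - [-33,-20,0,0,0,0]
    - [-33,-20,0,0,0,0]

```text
refused: motion: the value is not of type 'object' (schema: type "object"). Nothing was moved.
```

The call was refused and nothing moved: it wants an object with one list for each field. Same move again in that form.

Call:
hand_motion:
  motion: {"dx": [-33,-33,-33,-33,-33,-33,-33,-33],"dy": [-20,-20,-20,-20,-20,-20,-20,-20],"dz": [0,0,0,0,0,0,0,0],"rx": [0,0,0,0,0,0,0,0],"ry": [0,0,0,0,0,0,0,0],"rz": [0,0,0,0,0,0,0,0]}

```text
t: 0.92
position: [376.3, 409.4, 222.7]
eef_rot: [[-0.97, 0.243, 0.0], [0.243, 0.97, 0.0], [0.0, 0.0, -1.0]]
ft_force: [1.0, 1.5, 0.2]
grip_width: 0.998
finger_force: 0.0
```

Call:
hand_motion:
  motion: {"dx": [-33,-33,-33,-33,-33,-33,-33,-33,0,0],"dy": [-20,-20,-20,-20,-20,-20,-20,-20,0,0],"dz": [0,0,0,0,0,0,0,0,0,0],"rx": [0,0,0,0,0,0,0,0,0,0],"ry": [0,0,0,0,0,0,0,0,0,0],"rz": [0,0,0,0,0,0,0,0,0,0]}

```text
t: 1.75
position: [593.7, 188.6, 222.2]
eef_rot: [[-0.969, 0.248, 0.0], [0.248, 0.969, -0.001], [-0.0, -0.001, -1.0]]
ft_force: [-0.1, 1.6, -0.1]
grip_width: 0.998
finger_force: 0.0
```

```bash
python3 - <<'E'
from h import *
sense(); w=snap("wrist","wrist1"); print((-np.array(w["R"]).T@w["t"]).round())
E
```

```text
[512. 211. 385.]
```

View pics/wrist1.png

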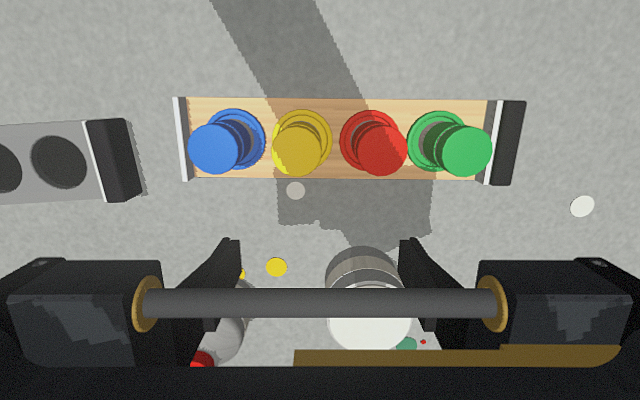

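The wrist view shows the lids at blue (215,147), yellow (297,148), red (380,150) and green (466,151), with the rack's black block at the right (508,142). Next I'll fit circles to the lids, then survey the carrier.

```bash
cat >> h.py <<'E'
def circ(s,px,r,gray):
    "Hough circle nearest px"
    x0,y0=int(px[0])-60,int(px[1])-60; x0=max(x0,0);y0=max(y0,0)
    g=cv2.resize(gray[y0:y0+120,x0:x0+120],None,fx=3,fy=3,interpolation=cv2.INTER_CUBIC)
    c=cv2.HoughCircles(cv2.GaussianBlur(g,(0,0),2),cv2.HOUGH_GRADIENT_ALT if False else cv2.HOUGH_GRADIENT,1,9,param1=80,param2=12,minRadius=int(3*(r-4)),maxRadius=int(3*(r+4)))[0]
    p=c[:,:2]/3+[x0,y0]-1/3; d=np.hypot(*(p-px).T); k=[i for i in range(len(p)) if d[i]<7][0]
    return p[k],c[k,2]/3
E
python3 - <<'E'
from h import *
np.set_printoptions(precision=1,suppress=True)
w=snap("wrist"); v=cv2.cvtColor(w["frame"],cv2.COLOR_RGB2HSV)[:,:,2]
o=w["frame"][:,:,::-1].copy();P=[]
for p in([466,151],[380,150],[297,148],[215,147]):
    c,r=circ(w,p,26,v);P.append(c);cv2.circle(o,(round(c[0]),round(c[1])),round(r),(255,0,255),1);print(c,r)
L=ray(w,P,94);print(L);print(np.hypot(*np.diff(L[:,:2],axis=0).T))
np.save("lids.npy",L)
cv2.imwrite("pics/lids.png",cv2.resize(o[80:220,150:550],(800,280)))
E
```

```text
[460.2 150.8] 28.333334
[381.5 155.5] 27.233332
[294.2 151.2] 25.733332
[211.8 149.5] 27.233332
[[588.2 323.   94. ]
 [575.1 254.1  94. ]
 [552.1 178.9  94. ]
 [532.7 107.9  94. ]]
[70.2 78.6 73.6]
```

Call:
hand_motion:
  motion: {"dx": [-3,-3,-3,-3,-3,-3,-3,-3,-3,-3],"dy": [-40,-40,-40,-40,-40,-40,-40,-40,-40,-40],"dz": [0,0,0,0,0,0,0,0,0,0],"rx": [0,0,0,0,0,0,0,0,0,0],"ry": [0,0,0,0,0,0,0,0,0,0],"rz": [0,0,0,0,0,0,0,0,0,0]}

```text
t: 2.68
position: [524.0, -203.4, 222.9]
eef_rot: [[-0.971, 0.24, 0.001], [0.24, 0.971, 0.001], [-0.001, 0.001, -1.0]]
ft_force: [-0.1, 0.3, 0.5]
grip_width: 0.997
finger_force: 0.0
```

Call:
hand_motion:
  motion: {"dx": [-2,0,0,0],"dy": [-24,0,0,0],"dz": [0,0,0,0],"rx": [0,0,0,0],"ry": [0,0,0,0],"rz": [0,0,0,0]}

```text
t: 3.02
position: [520.9, -225.3, 222.5]
eef_rot: [[-0.971, 0.241, 0.0], [0.241, 0.971, 0.001], [0.0, 0.001, -1.0]]
ft_force: [0.0, -0.7, -0.2]
grip_width: 0.999
finger_force: 0.0
```

```bash
python3 -c "
from h import *
snap('wrist','wrist2')"
```

```text
(no output)
```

View pics/lids.png

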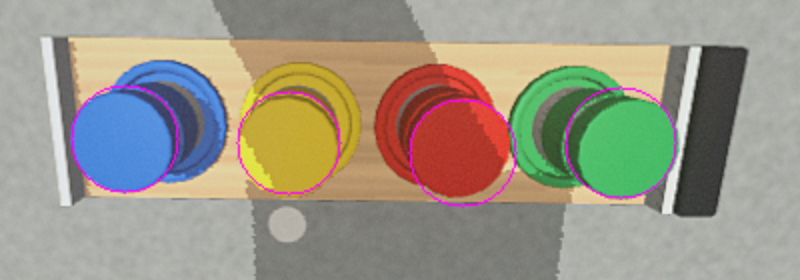

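View pics/wrist2.png

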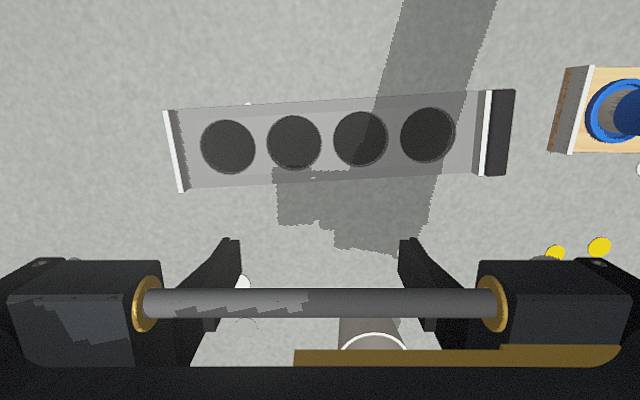

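The overlay shows the Hough circles on blue and yellow are good, but green and red are off by 2–4 px, so I'll use a contour fit for the lids instead. The carrier view shows the wells at (228,147), (294,143), (360,139) and (428,134), with the black block at the right (496,132). I'll measure the wells with contour ellipses.

```bash
python3 - <<'E'
from h import *
np.set_printoptions(precision=1,suppress=True)
w=snap("wrist"); g=cv2.cvtColor(w["frame"],cv2.COLOR_RGB2GRAY);P=[]
for x,y in([428,134],[360,139],[294,143],[228,147]):
    c=g[y-34:y+35,x-34:x+35]; lo=np.median(c[28:40,28:40])
    for k in(55,):
        m=(c<70).astype(np.uint8)
    n,_,st,ce=cv2.connectedComponentsWithStats(m); 
    cs=cv2.findContours(m,cv2.RETR_EXTERNAL,cv2.CHAIN_APPROX_NONE)[0];e=cv2.fitEllipse(max(cs,key=cv2.contourArea))
    print(lo,c[34,::6],e); P.append([e[0][0]+x-34,e[0][1]+y-34])
W=ray(w,P,14);print(W,np.hypot(*np.diff(W[:,:2],axis=0).T)); 
m=W.mean(0); d=(W[0]-W[3])+(W[1]-W[2])/3; d/=np.linalg.norm(d); print("yaw of carrier y",np.degrees(np.arctan2(d[1],d[0])))
F=m+np.outer([112.5,37.5,-37.5,-112.5],d); print(F,F-W); np.save("wells.npy",F)
E
```

```text
48.0 [116  63  47  50  44  50  44  54  49  46  59 164] ((32.28692626953125, 34.09700393676758), (49.05350112915039, 56.38463592529297), 48.90977096557617)
62.0 [176 149  62  66  58  66  67  48  49  45  73 118] ((33.66870880126953, 33.10421371459961), (50.915889739990234, 53.273250579833984), 51.18924331665039)
67.0 [176 120  74  70  60  70  65  62  66  65  78 173] ((33.893310546875, 33.24070739746094), (50.40684127807617, 51.349853515625), 100.89378356933594)
70.0 [170  83  72  76  77  69  70  70  71  68  78 174] ((45.316070556640625, 33.148338317871094), (26.45178985595703, 44.208858489990234), 165.4620361328125)
[[ 509.1  -96.9   14. ]
 [ 495.5 -170.5   14. ]
 [ 482.2 -243.8   14. ]
 [ 471.6 -305.2   14. ]] [74.8 74.5 62.3]
yaw of carrier y 79.79580228436048
[[ 509.5  -93.4   14. ]
 [ 496.3 -167.2   14. ]
 [ 483.  -241.    14. ]
 [ 469.7 -314.8   14. ]] [[ 0.4  3.5  0. ]
 [ 0.8  3.3  0. ]
 [ 0.8  2.8  0. ]
 [-2.  -9.6  0. ]]
```

```bash
python3 - <<'E'
from h import *
np.set_printoptions(precision=1,suppress=True)
w=snap("wrist"); g=cv2.GaussianBlur(cv2.cvtColor(w["frame"],cv2.COLOR_RGB2GRAY),(3,3),0);P=[]
for x,y,t in([428,134,80],[360,139,85],[294,143,105],[228,147,105]):
    m=(g[y-34:y+35,x-34:x+35]<t).astype(np.uint8)
    cs=cv2.findContours(m,cv2.RETR_EXTERNAL,cv2.CHAIN_APPROX_NONE)[0];e=cv2.fitEllipse(cv2.convexHull(max(cs,key=cv2.contourArea)))
    print(np.array(e[0]),np.array(e[1])); P.append([e[0][0]+x-34,e[0][1]+y-34])
W=ray(w,P,14);print(W,np.hypot(*np.diff(W[:,:2],axis=0).T)); 
m=W.mean(0); d=(W[0]-W[3])+(W[1]-W[2])/3; d/=np.linalg.norm(d); print("yaw of carrier y",np.degrees(np.arctan2(d[1],d[0])))
F=m+np.outer([112.5,37.5,-37.5,-112.5],d); print(F,F-W); np.save("wells.npy",F)
E
```

```text
[32.9 34.4] [51.6 57.8]
[34.3 33.7] [53.1 54.9]
[33.4 33.7] [53.6 55.4]
[33.3 33.3] [51.7 56.3]
[[ 509.6  -96.4   14. ]
 [ 496.3 -170.    14. ]
 [ 482.6 -244.6   14. ]
 [ 468.6 -318.6   14. ]] [74.8 75.9 75.3]
yaw of carrier y 79.54354246254428
[[ 509.7  -96.8   14. ]
 [ 496.1 -170.5   14. ]
 [ 482.5 -244.3   14. ]
 [ 468.9 -318.    14. ]] [[ 0.1 -0.4  0. ]
 [-0.2 -0.5  0. ]
 [-0.1  0.4  0. ]
 [ 0.3  0.6  0. ]]
```

The wells are fitted to within 0.6 mm of a straight 75 mm row. Back to the rack to measure the lids.

Call:
hand_motion:
  motion: {"dx": [3,3,3,3,3,3,3,3,3,3],"dy": [40,40,40,40,40,40,40,40,40,40],"dz": [0,0,0,0,0,0,0,0,0,0],"rx": [0,0,0,0,0,0,0,0,0,0],"ry": [0,0,0,0,0,0,0,0,0,0],"rz": [0,0,0,0,0,0,0,0,0,0]}
  quiet: true

```text
ok
```

Call:
hand_motion:
  motion: {"dx": [2,0,0,0],"dy": [24,0,0,0],"dz": [0,0,0,0],"rx": [0,0,0,0],"ry": [0,0,0,0],"rz": [0,0,0,0]}

```text
t: 4.33
position: [592.1, 191.3, 222.4]
eef_rot: [[-0.97, 0.243, -0.0], [0.243, 0.97, -0.001], [0.0, -0.001, -1.0]]
ft_force: [0.2, -1.0, 0.5]
grip_width: 1.005
finger_force: 0.0
```

```bash
cat > lids.py <<'E'
from h import *
np.set_printoptions(precision=1,suppress=True)
w=snap("wrist"); hsv=cv2.cvtColor(w["frame"],cv2.COLOR_RGB2HSV);P=[];o=w["frame"][:,:,::-1].copy()
for h,x in((70,455),(0,375),(27,300),(108,220)):
    dh=np.abs((hsv[:,:,0].astype(int)-h+90)%180-90)
    m=((dh<12)&(hsv[:,:,1]>(110 if h!=27 else 165))&(hsv[:,:,2]>60)).astype(np.uint8)
    m[:, :max(x-60,0)]=0; m[:,x+60:]=0; m[:80]=0; m[200:]=0
    cs=max(cv2.findContours(m,cv2.RETR_EXTERNAL,cv2.CHAIN_APPROX_NONE)[0],key=cv2.contourArea).reshape(-1,2).astype(float)
    f=cv2.drawContours(np.zeros_like(m),[cs.astype(int)],-1,1,-1); M=cv2.moments(f,True); ce=np.array([M["m10"],M["m01"]])/M["m00"]
    dt=cv2.distanceTransform(m,cv2.DIST_L2,5); c=np.array(np.unravel_index(dt.argmax(),dt.shape))[::-1].astype(float)
    for _ in range(4):
        u=c-ce; u/=np.hypot(*u); q=cs[(cs-c)@u>2]
        s=np.linalg.lstsq(np.c_[2*q,np.ones(len(q))],(q**2).sum(1),rcond=None)[0]; c=s[:2]
    r=np.sqrt(s[2]+c@c); P.append(c); print(c,r); cv2.circle(o,(round(c[0]),round(c[1])),round(r),(255,0,255),1)
L=ray(w,P,94);print(L,np.hypot(*np.diff(L[:,:2],axis=0).T))
d=L[0]-L[3];print("rack y yaw",np.degrees(np.arctan2(d[1],d[0])))
d/=np.linalg.norm(d);F=L.mean(0)+np.outer([112.5,37.5,-37.5,-112.5],d);print(F-L)
np.save("lids.npy",L); cv2.imwrite("pics/lids2.png",cv2.resize(o[80:220,150:550],(800,280)))
E
python3 lids.py
```

```text
[462.5 153.2] 25.322900190430083
[378.1 152.5] 25.683542388235864
[294.1 153.2] 24.959306873598553
[210.9 149.5] 25.40910217640693
[[590.1 325.2  94. ]
 [571.1 251.9  94. ]
 [553.5 178.5  94. ]
 [532.3 107.2  94. ]] [75.7 75.5 74.4]
rack y yaw 75.15492502174702
[[ 0.5 -0.7  0. ]
 [ 0.2  0.1  0. ]
 [-1.3  0.9  0. ]
 [ 0.6 -0.2  0. ]]
```

View pics/lids2.png

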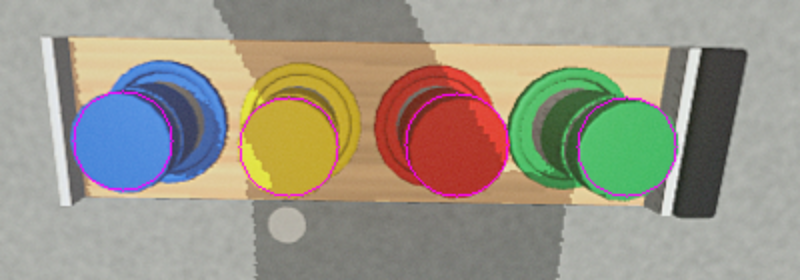

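The fitted circles match all four lids (radius about 25 px), spaced 75.7, 75.5 and 74.4 mm, with rack yaw 75.2°. Next I'll turn the gripper about 91° so it closes across the row.

Call:
hand_motion:
  motion: {"dx": [0,0,0,0,0,0,0,0,0,0],"dy": [0,0,0,0,0,0,0,0,0,0],"dz": [0,0,0,0,0,0,0,0,0,0],"rx": [0,0,0,0,0,0,0,0,0,0],"ry": [0,0,0,0,0,0,0,0,0,0],"rz": [7,7,7,7,7,7,7,7,7,7]}
  quiet: true

```text
ok
```

Call:
hand_motion:
  motion: {"dx": [0,0,0,0,0],"dy": [0,0,0,0,0],"dz": [0,0,0,0,0],"rx": [0,0,0,0,0],"ry": [0,0,0,0,0],"rz": [7,7,7,0,0]}

```text
t: 5.63
position: [592.5, 190.4, 222.8]
eef_rot: [[0.258, 0.966, 0.0], [0.966, -0.258, 0.0], [0.0, 0.0, -1.0]]
ft_force: [-0.9, -0.0, 0.1]
grip_width: 0.998
finger_force: 0.0
```

```bash
cat > go.py <<'E'
import sys
from h import *
# go.py lid|well index z : displacement in tool axes, and yaw of tool y
k,i,z=sys.argv[1],int(sys.argv[2]),float(sys.argv[3])
T=np.load(k+"s.npy")[i].copy(); T[2]=z; s=sense(); R=np.array(s["eef_rot"])
print("t",s["t"],"tool move",tool(T-s["position"]),"turn about tool z",np.round(np.degrees(np.arctan2(R[1,1],R[0,1]))-(-14.85 if k=="lid" else -10.45),1),"joints",np.round(s["joints"]).astype(int))
E
python3 go.py lid 0 45
```

```text
t 5.6333 tool move [129.5 -37.1 177.9] turn about tool z -0.1 joints [-52  18  38  90 -11  76 -28]
```

Call:
hand_motion:
  motion: {"dx": [32.4,32.4,32.4,32.4,0,0,0],"dy": [-9.3,-9.3,-9.3,-9.3,0,0,0],"dz": [22,22,22,22,0,0,0],"rx": [0,0,0,0,0,0,0],"ry": [0,0,0,0,0,0,0],"rz": [0,0,0,0,0,0,0]}

```text
t: 6.22
position: [590.6, 325.4, 134.6]
eef_rot: [[0.258, 0.966, 0.0], [0.966, -0.258, -0.001], [-0.001, 0.0, -1.0]]
ft_force: [0.5, -0.9, 1.2]
grip_width: 1.002
finger_force: 0.0
```

```bash
python3 go.py lid 0 45
python3 -c "
from h import *
w=snap('wrist','wrist3');print(proj(w,np.load('lids.npy')))"
```

```text
t 6.2167 tool move [-0.3 -0.5 89.6] turn about tool z -0.1 joints [-57  28  34  88 -16  69 -36]
[[318.26815596 228.03563041]
 [319.02967376 321.97249379]
 [321.24779928 399.7465839 ]
 [318.75228506 464.77509056]]
```

View pics/wrist3.png

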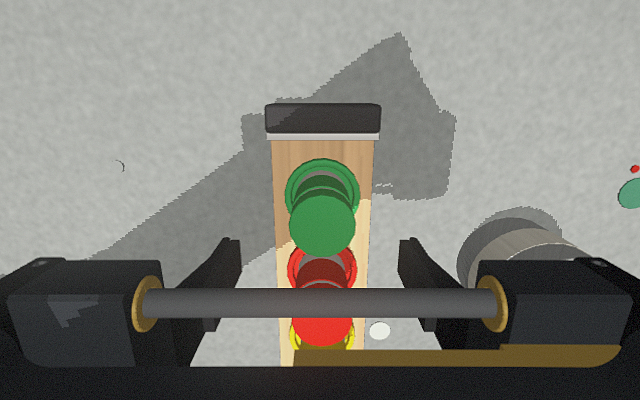

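The green lid appears at (322,225) against a prediction of (318,228). That is within about 3 mm and centred between the fingers, so I'll descend and grip.

Call:
hand_motion:
  motion: {"dx": [1,0,0,0,0,0],"dy": [1,1,0,0,0,0],"dz": [30,30,20,9,0,0],"rx": [0,0,0,0,0,0],"ry": [0,0,0,0,0,0],"rz": [0,0,0,0,0,0]}

```text
t: 6.77
position: [593.4, 326.1, 46.9]
eef_rot: [[0.261, 0.965, 0.001], [0.965, -0.261, 0.0], [0.001, 0.001, -1.0]]
ft_force: [-0.5, -0.6, 0.2]
grip_width: 1.002
finger_force: 0.0
```

Call:
hand_motion:
  motion: {"dx": [0,0,0,0,0,0],"dy": [0,0,0,0,0,0],"dz": [0,0,0,0,0,0],"rx": [0,0,0,0,0,0],"ry": [0,0,0,0,0,0],"rz": [0,0,0,0,0,0]}
  finger_gap: 0.3
  grip_n: 20

```text
t: 7.27
position: [592.5, 326.9, 45.8]
eef_rot: [[0.26, 0.966, 0.0], [0.966, -0.26, 0.0], [0.0, 0.0, -1.0]]
ft_force: [0.3, -0.2, -0.2]
grip_width: 0.634
finger_force: 0.0
```

Call:
hand_motion:
  motion: {"dx": [0,0,0,0,0],"dy": [0,0,0,0,0],"dz": [0,0,0,0,0],"rx": [0,0,0,0,0],"ry": [0,0,0,0,0],"rz": [0,0,0,0,0]}

```text
t: 7.68
position: [592.4, 326.8, 45.6]
eef_rot: [[0.26, 0.966, 0.0], [0.966, -0.26, 0.0], [0.0, -0.0, -1.0]]
ft_force: [0.5, -0.5, 0.3]
grip_width: 0.526
finger_force: 20.0
```

Call:
hand_motion:
  motion: {"dx": [0,0,0,0,0],"dy": [0,0,0,0,0],"dz": [-25,-40,-40,-10,0],"rx": [0,0,0,0,0],"ry": [0,0,0,0,0],"rz": [0,0,0,0,0]}

```text
t: 8.1
position: [594.4, 327.5, 164.8]
eef_rot: [[0.26, 0.965, 0.005], [0.965, -0.261, 0.004], [0.005, 0.004, -1.0]]
ft_force: [0.4, -0.0, -1.6]
grip_width: 0.524
finger_force: 20.0
```

```bash
python3 go.py well 3 160
```

```text
t 8.1 tool move [-656.    46.9    1.7] turn about tool z -4.6 joints [-57  27  34  85 -15  72 -36]
```

Call:
hand_motion:
  motion: {"dx": [-38,-38,-38,-38,-38,-38,-38,-38,-38,-38],"dy": [2.7,2.7,2.7,2.7,2.7,2.7,2.7,2.7,2.7,2.7],"dz": [0,0,0,0,0,0,0,0,0,0],"rx": [0,0,0,0,0,0,0,0,0,0],"ry": [0,0,0,0,0,0,0,0,0,0],"rz": [0,0,0,0,0,0,0,0,0,0]}
  quiet: true

```text
ok
```

Call:
hand_motion:
  motion: {"dx": [-38,-38,-38,-38,-38,-38,-38,0,0,0],"dy": [2.7,2.7,2.7,2.7,2.7,2.7,2.7,0,0,0],"dz": [0,0,0,0,0,0,0,0,0,0],"rx": [0,0,0,0,0,0,0,0,0,0],"ry": [0,0,0,0,0,0,0,0,0,0],"rz": [0,0,0,0,0,0,-4.6,0,0,0]}

```text
t: 9.77
position: [468.0, -308.3, 159.3]
eef_rot: [[0.183, 0.983, -0.002], [0.983, -0.183, 0.001], [0.0, -0.002, -1.0]]
ft_force: [0.3, -0.2, -1.2]
grip_width: 0.526
finger_force: 20.0
```

```bash
python3 go.py well 3 37; python3 -c "
from h import *
w=snap('wrist','wrist4');print(proj(w,np.load('wells.npy')))"
```

```text
t 9.7667 tool move [ -9.4   2.9 122.3] turn about tool z -0.1 joints [-16  16  53 103 -13  68  30]
[[322.22221586 -82.57184949]
 [322.05612515  26.18835848]
 [321.92122886 117.42041653]
 [321.80924094 195.38660141]]
```

View pics/wrist4.png

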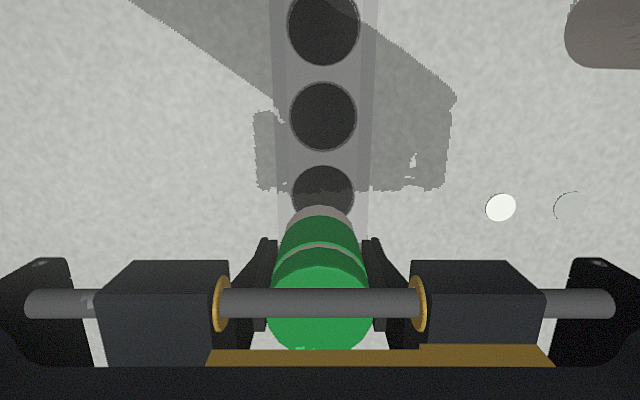

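The wells appear where predicted, at (323,117) and (323,27), and green is held upright. I'll check where the pot sits along the row in the grip by comparing its lower lid edge (about y 350) and underside edge (about y 206).

```bash
python3 -c "
from h import *
w=snap('wrist');s=sense();p=np.array(s['position']);x=np.array(s['eef_rot'])[:,0];y=np.array(s['eef_rot'])[:,1]
for z in(48.4,-29.6): print(z,proj(w,[p+[0,0,z]+23*v for v in(x,-x,y,-y)]).round(1).tolist())
f=w['frame'];print(f[195:350:3,320].tolist()[:10]); print([ (i,f[i,320].tolist()) for i in range(340,356,2)])"
```

```text
48.4 [[319.1, 260.4], [319.2, 355.2], [374.7, 310.2], [263.6, 310.2]]
-29.6 [[319.3, 199.7], [319.3, 265.7], [355.1, 233.8], [283.5, 233.8]]
[[68, 67, 63], [60, 62, 56], [59, 59, 56], [80, 79, 75], [128, 123, 117], [127, 123, 115], [125, 121, 117], [41, 96, 56], [55, 100, 61], [37, 92, 55]]
[(340, [48, 146, 78]), (342, [49, 145, 78]), (344, [43, 142, 73]), (346, [47, 144, 75]), (348, [21, 144, 70]), (350, [114, 95, 53]), (352, [108, 88, 39]), (354, [112, 91, 46])]
```

The pot sits about 2.5–3 mm towards tool −x, so I'll move −7 instead of −9.4 and lower it.

Call:
hand_motion:
  motion: {"dx": [-4,-3,0,0,0,0,0,0,0,0],"dy": [1.5,1.4,0,0,0,0,0,0,0,0],"dz": [20,30,30,20,12,6,3,2,0,0],"rx": [0,0,0,0,0,0,0,0,0,0],"ry": [0,0,0,0,0,0,0,0,0,0],"rz": [0,0,0,0,0,0,0,0,0,0]}

```text
t: 10.7
position: [470.9, -316.5, 38.6]
eef_rot: [[0.182, 0.983, 0.002], [0.983, -0.182, -0.0], [-0.0, 0.002, -1.0]]
ft_force: [-0.4, 0.0, -1.6]
grip_width: 0.525
finger_force: 20.0
```

```bash
python3 go.py well 3 37
```

```text
t 10.7 tool move [-1.9 -1.7  1.6] turn about tool z -0.0 joints [-10  25  48 109 -23  56  38]
```

Lower 1.5 mm more, release, rise and head back for red.

Call:
hand_motion:
  motion: {"dx": [0,0,0],"dy": [-1.5,0,0],"dz": [1.5,0,0],"rx": [0,0,0],"ry": [0,0,0],"rz": [0,0,0]}

```text
t: 10.95
position: [468.8, -316.0, 36.4]
eef_rot: [[0.182, 0.983, 0.0], [0.983, -0.182, -0.0], [0.0, 0.0, -1.0]]
ft_force: [-0.3, 0.2, -1.5]
grip_width: 0.527
finger_force: 20.0
```

Call:
hand_motion:
  motion: {"dx": [0,0,0,0,0,0],"dy": [0,0,0,0,0,0],"dz": [0,0,0,0,0,0],"rx": [0,0,0,0,0,0],"ry": [0,0,0,0,0,0],"rz": [0,0,0,0,0,0]}
  finger_gap: 1.0

```text
t: 11.45
position: [468.7, -316.0, 36.1]
eef_rot: [[0.182, 0.983, -0.0], [0.983, -0.182, -0.0], [-0.0, -0.0, -1.0]]
ft_force: [-0.9, 0.6, -0.5]
grip_width: 0.891
finger_force: 0.0
```

Call:
hand_motion:
  motion: {"dx": [0,0,0,0,0,0],"dy": [0,0,0,0,0,0],"dz": [-15,-40,-40,-25,0,0],"rx": [0,0,0,0,0,0],"ry": [0,0,0,0,0,0],"rz": [0,0,0,0,0,0]}

```text
t: 11.95
position: [469.6, -316.4, 157.5]
eef_rot: [[0.182, 0.983, 0.003], [0.983, -0.182, -0.001], [0.0, 0.003, -1.0]]
ft_force: [0.4, 0.0, -0.3]
grip_width: 1.002
finger_force: 0.0
```

```bash
python3 go.py lid 1 140
```

```text
t 11.95 tool move [577.2  -3.5  17.5] turn about tool z 4.4 joints [-15  16  53 103 -14  68  32]
```

Call:
hand_motion:
  motion: {"dx": [38.5,38.5,38.5,38.5,38.5,38.5,38.5,38.5,38.5,38.5],"dy": [0,0,0,0,0,0,0,0,0,0],"dz": [0,0,0,0,0,0,0,0,0,0],"rx": [0,0,0,0,0,0,0,0,0,0],"ry": [0,0,0,0,0,0,0,0,0,0],"rz": [0,0,0,0,0,0,0,0,0,0]}
  quiet: true

```text
ok
```

Call:
hand_motion:
  motion: {"dx": [38.5,38.5,38.5,38.5,38.5,0,0,0],"dy": [0,0,0,0,0,0,0,0],"dz": [0,0,5,7,5,0,0,0],"rx": [0,0,0,0,0,0,0,0],"ry": [0,0,0,0,0,0,0,0],"rz": [0,0,0,0,4.4,0,0,0]}

```text
t: 13.45
position: [573.2, 250.9, 137.6]
eef_rot: [[0.257, 0.967, -0.002], [0.967, -0.257, -0.002], [-0.003, -0.001, -1.0]]
ft_force: [-0.2, 0.0, 1.2]
grip_width: 0.999
finger_force: 0.0
```

```bash
python3 go.py lid 1 45
python3 -c "
from h import *
snap('side','side1')"
```

```text
t 13.45 tool move [ 0.6 -2.2 92.6] turn about tool z -0.0 joints [-57  23  37  95 -14  68 -31]
```

View pics/side1.png

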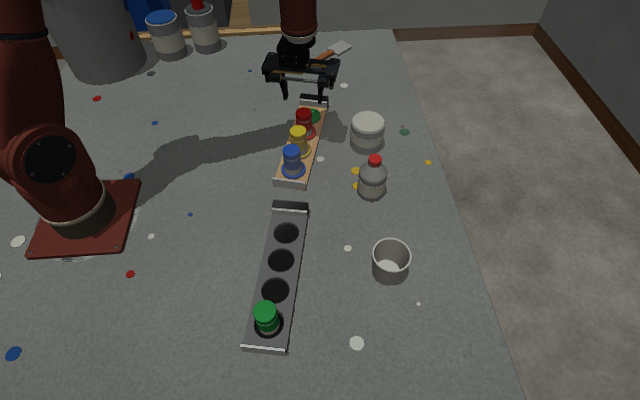

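The side view shows green upright in the farthest well, with its lid at (266,310). The gripper is over red (304,115), so I'll descend and grip.

Call:
hand_motion:
  motion: {"dx": [0.5,0,0,0,0,0],"dy": [-1,0,0,0,0,0],"dz": [30,30,20,12,0,0],"rx": [0,0,0,0,0,0],"ry": [0,0,0,0,0,0],"rz": [0,0,0,0,0,0]}

```text
t: 14.0
position: [573.3, 251.6, 47.5]
eef_rot: [[0.258, 0.966, -0.0], [0.966, -0.258, -0.0], [-0.0, 0.0, -1.0]]
ft_force: [0.4, 0.6, 0.9]
grip_width: 1.002
finger_force: 0.0
```

Call:
hand_motion:
  motion: {"dx": [0,0,0,0,0,0,0,0,0,0],"dy": [0,0,0,0,0,0,0,0,0,0],"dz": [0,0,0,0,0,0,0,0,0,0],"rx": [0,0,0,0,0,0,0,0,0,0],"ry": [0,0,0,0,0,0,0,0,0,0],"rz": [0,0,0,0,0,0,0,0,0,0]}
  finger_gap: 0.3
  grip_n: 20

```text
t: 14.83
position: [573.0, 252.7, 47.1]
eef_rot: [[0.257, 0.966, -0.0], [0.966, -0.257, 0.0], [0.0, -0.0, -1.0]]
ft_force: [-0.3, 0.5, 1.8]
grip_width: 0.524
finger_force: 20.0
```

Call:
hand_motion:
  motion: {"dx": [0,0,0,0,0,0,0],"dy": [0,0,0,0,0,0,0],"dz": [0,-25,-40,-40,-10,0,0],"rx": [0,0,0,0,0,0,0],"ry": [0,0,0,0,0,0,0],"rz": [0,0,0,0,0,0,0]}

```text
t: 15.42
position: [572.9, 252.7, 162.0]
eef_rot: [[0.257, 0.966, 0.0], [0.966, -0.257, 0.001], [0.001, 0.0, -1.0]]
ft_force: [-0.4, -0.0, -1.0]
grip_width: 0.526
finger_force: 20.0
```

```bash
python3 go.py well 2 160
```

```text
t 15.4167 tool move [-503.6   40.2    1.7] turn about tool z -4.4 joints [-57  21  38  94 -14  70 -32]
```

Call:
hand_motion:
  motion: {"dx": [-38.5,-38.5,-38.5,-38.5,-38.5,-38.5,-38.5,-38.5,-38.5,-38.5],"dy": [3.1,3.1,3.1,3.1,3.1,3.1,3.1,3.1,3.1,3.1],"dz": [0,0,0,0,0,0,0,0,0,0],"rx": [0,0,0,0,0,0,0,0,0,0],"ry": [0,0,0,0,0,0,0,0,0,0],"rz": [0,0,0,0,0,0,0,0,0,0]}
  quiet: true

```text
ok
```

Call:
hand_motion:
  motion: {"dx": [-38.5,-38.5,-38.5,0,0,0],"dy": [3.1,3.1,3.1,0,0,0],"dz": [0,0,0,0,0,0],"rx": [0,0,0,0,0,0],"ry": [0,0,0,0,0,0],"rz": [0,0,-4.4,0,0,0]}

```text
t: 16.75
position: [482.6, -240.9, 160.6]
eef_rot: [[0.183, 0.983, -0.003], [0.983, -0.183, 0.0], [-0.0, -0.003, -1.0]]
ft_force: [-0.3, -0.2, -1.0]
grip_width: 0.523
finger_force: 20.0
```

```bash
python3 go.py well 2 37.5; cat > held.py <<'E'
from h import *
import sys
w=snap('wrist');s=sense();p=np.array(s['position']);R=np.array(s['eef_rot']);x=R[:,0]
z=-float(sys.argv[1])
# underside far edge: darkest-to-pale body transition in the central columns
q=proj(w,[p+[0,0,z]+(23+a)*x for a in(-4,-2,0,2)])
print("underside edge row for pot offset -4,-2,0,2:",q[:,1].round(1))
g=np.median(w['frame'][180:225,312:328].mean(2),1); print(180,g.round().astype(int).tolist())
E
python3 held.py 31.1
```

```text
t 16.75 tool move [ -3.4   0.9 123.1] turn about tool z -0.1 joints [-26  12  54 106 -10  67  21]
underside edge row for pot offset -4,-2,0,2: [204.3 201.3 198.2 195.2]
180 [52, 51, 52, 51, 51, 52, 52, 52, 54, 56, 55, 54, 55, 66, 67, 65, 65, 65, 66, 64, 66, 64, 65, 130, 126, 123, 124, 124, 124, 125, 124, 127, 131, 68, 67, 69, 70, 70, 69, 70, 69, 70, 69, 67, 70]
```

Call:
hand_motion:
  motion: {"dx": [-1.4,0,0,0,0,0,0,0,0,0],"dy": [0.9,0,0,0,0,0,0,0,0,0],"dz": [20,30,30,20,12,6,3,2,0,0],"rx": [0,0,0,0,0,0,0,0,0,0],"ry": [0,0,0,0,0,0,0,0,0,0],"rz": [0,0,0,0,0,0,0,0,0,0]}

```text
t: 17.63
position: [484.7, -243.1, 40.0]
eef_rot: [[0.182, 0.983, 0.002], [0.983, -0.182, -0.0], [0.0, 0.002, -1.0]]
ft_force: [-0.5, -0.5, -1.1]
grip_width: 0.521
finger_force: 20.0
```

```bash
python3 go.py well 2 37.3
```

```text
t 17.6333 tool move [-1.6 -2.   2.7] turn about tool z -0.0 joints [-19  22  49 112 -21  54  30]
```

Call:
hand_motion:
  motion: {"dx": [0,0,0],"dy": [-1.8,0,0],"dz": [2.2,0,0],"rx": [0,0,0],"ry": [0,0,0],"rz": [0,0,0]}

```text
t: 17.88
position: [482.2, -242.7, 37.1]
eef_rot: [[0.182, 0.983, 0.0], [0.983, -0.182, 0.0], [0.0, 0.0, -1.0]]
ft_force: [-0.5, -0.1, -1.7]
grip_width: 0.526
finger_force: 20.0
```

Call:
hand_motion:
  motion: {"dx": [0,0,0,0,0,0],"dy": [0,0,0,0,0,0],"dz": [0,0,0,0,0,0],"rx": [0,0,0,0,0,0],"ry": [0,0,0,0,0,0],"rz": [0,0,0,0,0,0]}
  finger_gap: 1.0

```text
t: 18.38
position: [482.2, -242.7, 36.9]
eef_rot: [[0.182, 0.983, 0.0], [0.983, -0.182, -0.0], [-0.0, 0.0, -1.0]]
ft_force: [0.0, -0.2, -0.4]
grip_width: 0.89
finger_force: 0.0
```

Call:
hand_motion:
  motion: {"dx": [0,0,0,0,0,0],"dy": [0,0,0,0,0,0],"dz": [-15,-40,-40,-20,0,0],"rx": [0,0,0,0,0,0],"ry": [0,0,0,0,0,0],"rz": [0,0,0,0,0,0]}

```text
t: 18.88
position: [483.0, -242.7, 153.0]
eef_rot: [[0.182, 0.983, 0.003], [0.983, -0.182, 0.0], [0.001, 0.003, -1.0]]
ft_force: [0.3, 0.3, -2.6]
grip_width: 0.998
finger_force: 0.0
```

```bash
python3 go.py lid 2 140
```

```text
t 18.8833 tool move [427.   -7.2  13.2] turn about tool z 4.4 joints [-26  13  54 107 -11  66  22]
```

Next, yellow, using 11 rows of 38.8.

Call:
hand_motion:
  motion: {"dx": [39,39,39,39,39,39,39,39,39,39],"dy": [-0.7,-0.7,-0.7,-0.7,-0.7,-0.7,-0.7,-0.7,-0.7,-0.7],"dz": [0,0,0,0,0,0,0,0,0,0],"rx": [0,0,0,0,0,0,0,0,0,0],"ry": [0,0,0,0,0,0,0,0,0,0],"rz": [0,0,0,0,0,0,0,0,0,0]}
  quiet: true

```text
ok
```

Call:
hand_motion:
  motion: {"dx": [37,0,0,0],"dy": [0,0,0,0],"dz": [13,0,0,0],"rx": [0,0,0,0],"ry": [0,0,0,0],"rz": [4.4,0,0,0]}

```text
t: 20.05
position: [552.4, 177.5, 137.5]
eef_rot: [[0.257, 0.966, -0.002], [0.966, -0.257, -0.002], [-0.002, -0.001, -1.0]]
ft_force: [-0.4, -0.1, 0.5]
grip_width: 1.003
finger_force: 0.0
```

```bash
python3 go.py lid 2 45
```

```text
t 20.05 tool move [ 1.4  0.9 92.5] turn about tool z -0.0 joints [-56  17  41 102 -12  66 -27]
```

Call:
hand_motion:
  motion: {"dx": [0,0,0,0,0,0],"dy": [0.9,0,0,0,0,0],"dz": [30,30,20,12,0,0],"rx": [0,0,0,0,0,0],"ry": [0,0,0,0,0,0],"rz": [0,0,0,0,0,0]}

```text
t: 20.55
position: [554.1, 177.0, 47.2]
eef_rot: [[0.258, 0.966, -0.0], [0.966, -0.258, -0.001], [-0.001, -0.0, -1.0]]
ft_force: [0.5, 0.4, 0.7]
grip_width: 1.0
finger_force: 0.0
```

Call:
hand_motion:
  motion: {"dx": [0,0,0,0,0,0,0,0,0,0],"dy": [0,0,0,0,0,0,0,0,0,0],"dz": [0,0,0,0,0,0,0,0,0,0],"rx": [0,0,0,0,0,0,0,0,0,0],"ry": [0,0,0,0,0,0,0,0,0,0],"rz": [0,0,0,0,0,0,0,0,0,0]}
  finger_gap: 0.3
  grip_n: 20

```text
t: 21.38
position: [554.0, 178.3, 47.0]
eef_rot: [[0.257, 0.966, 0.0], [0.966, -0.257, 0.0], [0.0, 0.0, -1.0]]
ft_force: [0.8, 0.0, 1.3]
grip_width: 0.527
finger_force: 20.0
```

Call:
hand_motion:
  motion: {"dx": [0,0,0,0,0,0,0],"dy": [0,0,0,0,0,0,0],"dz": [0,-25,-40,-40,-10,0,0],"rx": [0,0,0,0,0,0,0],"ry": [0,0,0,0,0,0,0],"rz": [0,0,0,0,0,0,0]}

```text
t: 21.97
position: [553.7, 178.4, 161.4]
eef_rot: [[0.257, 0.967, -0.0], [0.967, -0.257, 0.001], [0.0, -0.0, -1.0]]
ft_force: [-0.1, 0.2, -2.6]
grip_width: 0.525
finger_force: 20.0
```

```bash
python3 go.py well 1 160
```

```text
t 21.9667 tool move [-352.    33.9    1.3] turn about tool z -4.4 joints [-57  16  42 100 -11  68 -27]
```

Call:
hand_motion:
  motion: {"dx": [-38.5,-38.5,-38.5,-38.5,-38.5,-38.5,-38.5,-38.5,-38.5,0],"dy": [3.7,3.7,3.7,3.7,3.7,3.7,3.7,3.7,3.7,0],"dz": [0,0,0,0,0,0,0,0,0,0],"rx": [0,0,0,0,0,0,0,0,0,0],"ry": [0,0,0,0,0,0,0,0,0,0],"rz": [0,0,0,0,0,0,0,0,-4.4,0]}
  quiet: true

```text
ok
```

Call:
hand_motion:
  motion: {"dx": [0,0],"dy": [0,0],"dz": [0,0],"rx": [0,0],"ry": [0,0],"rz": [0,0]}

```text
t: 22.97
position: [496.2, -164.6, 160.3]
eef_rot: [[0.183, 0.983, -0.003], [0.983, -0.183, 0.0], [-0.0, -0.003, -1.0]]
ft_force: [0.4, 0.8, -1.8]
grip_width: 0.527
finger_force: 20.0
```

```bash
python3 go.py well 1 37.3; python3 held.py 31
```

```text
t 22.9667 tool move [ -5.8   1.4 123. ] turn about tool z -0.1 joints [-35   9  54 108  -8  67  11]
underside edge row for pot offset -4,-2,0,2: [204.4 201.4 198.4 195.3]
180 [52, 50, 50, 52, 52, 51, 53, 52, 53, 53, 56, 55, 60, 65, 68, 64, 64, 66, 64, 67, 66, 65, 64, 67, 126, 125, 123, 122, 121, 123, 123, 123, 125, 125, 97, 96, 96, 98, 98, 98, 98, 99, 97, 98, 96]
```

Call:
hand_motion:
  motion: {"dx": [-2.8,0,0,0,0,0,0,0,0,0],"dy": [1,0,0,0,0,0,-1,0,0,0],"dz": [20,30,30,20,12,6,3,2,0,0],"rx": [0,0,0,0,0,0,0,0,0,0],"ry": [0,0,0,0,0,0,0,0,0,0],"rz": [0,0,0,0,0,0,0,0,0,0]}

```text
t: 23.85
position: [497.3, -167.9, 39.8]
eef_rot: [[0.182, 0.983, 0.002], [0.983, -0.182, 0.0], [0.0, 0.001, -1.0]]
ft_force: [-0.0, -0.1, -1.8]
grip_width: 0.523
finger_force: 20.0
```

```bash
python3 go.py well 1 37.3
```

```text
t 23.85 tool move [-2.8 -0.7  2.4] turn about tool z -0.0 joints [-28  20  49 115 -19  53  20]
```

Call:
hand_motion:
  motion: {"dx": [0,0,0],"dy": [-0.7,0,0],"dz": [2,0,0],"rx": [0,0,0],"ry": [0,0,0],"rz": [0,0,0]}

```text
t: 24.1
position: [496.0, -167.8, 37.1]
eef_rot: [[0.182, 0.983, 0.0], [0.983, -0.182, 0.0], [0.0, 0.0, -1.0]]
ft_force: [-1.2, -0.2, -1.8]
grip_width: 0.521
finger_force: 20.0
```

Call:
hand_motion:
  motion: {"dx": [0,0,0,0,0,0],"dy": [0,0,0,0,0,0],"dz": [0,0,0,0,0,0],"rx": [0,0,0,0,0,0],"ry": [0,0,0,0,0,0],"rz": [0,0,0,0,0,0]}
  finger_gap: 1.0

```text
t: 24.6
position: [495.9, -167.8, 36.9]
eef_rot: [[0.182, 0.983, 0.0], [0.983, -0.182, -0.0], [-0.0, 0.0, -1.0]]
ft_force: [-0.5, -0.4, 0.4]
grip_width: 0.886
finger_force: 0.0
```

Call:
hand_motion:
  motion: {"dx": [0,0,0,0,0,0],"dy": [0,0,0,0,0,0],"dz": [-15,-40,-40,-20,0,0],"rx": [0,0,0,0,0,0],"ry": [0,0,0,0,0,0],"rz": [0,0,0,0,0,0]}

```text
t: 25.1
position: [496.7, -167.7, 153.0]
eef_rot: [[0.181, 0.983, 0.003], [0.983, -0.181, 0.001], [0.001, 0.003, -1.0]]
ft_force: [0.0, -0.2, -0.7]
grip_width: 1.001
finger_force: 0.0
```

```bash
python3 go.py lid 3 140; python3 -c "
from h import *
s=snap('side','side2')
cv2.imwrite('pics/side2c.png',cv2.resize(s['frame'][190:360,220:340,::-1],None,fx=3.5,fy=3.5,interpolation=cv2.INTER_CUBIC))"
```

```text
t 25.1 tool move [276.7 -14.9  13.3] turn about tool z 4.4 joints [-35  10  55 109  -9  66  12]
```

View pics/side2c.png

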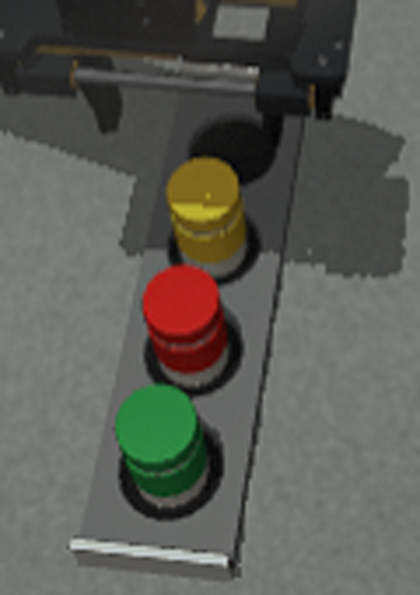

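The crop shows green, red and yellow upright in wells 4, 3 and 2, with dark floor visible around each, so they're well centred. Now blue.

Call:
hand_motion:
  motion: {"dx": [39.5,39.5,39.5,39.5,39.5,39.5,38.5,0,0,0],"dy": [-2.1,-2.1,-2.1,-2.1,-2.1,-2.1,-2.1,0,0,0],"dz": [0,0,0,0,0,5,8,0,0,0],"rx": [0,0,0,0,0,0,0,0,0,0],"ry": [0,0,0,0,0,0,0,0,0,0],"rz": [0,0,0,0,0,0,4.4,0,0,0]}

```text
t: 25.98
position: [530.8, 105.0, 137.5]
eef_rot: [[0.256, 0.967, -0.002], [0.967, -0.256, -0.002], [-0.002, -0.002, -1.0]]
ft_force: [0.5, -0.1, -0.5]
grip_width: 1.002
finger_force: 0.0
```

```bash
python3 go.py lid 3 45
```

```text
t 25.9833 tool move [ 2.8  1.1 92.5] turn about tool z -0.0 joints [-55  12  45 107 -10  65 -22]
```

Call:
hand_motion:
  motion: {"dx": [1,0,0,0,0,0],"dy": [1,0,0,0,0,0],"dz": [30,30,20,12,0,0],"rx": [0,0,0,0,0,0],"ry": [0,0,0,0,0,0],"rz": [0,0,0,0,0,0]}

```text
t: 26.48
position: [532.8, 105.2, 47.1]
eef_rot: [[0.258, 0.966, -0.001], [0.966, -0.258, -0.001], [-0.001, -0.0, -1.0]]
ft_force: [0.2, 0.2, 0.3]
grip_width: 0.999
finger_force: 0.0
```

Call:
hand_motion:
  motion: {"dx": [0,0,0,0,0,0,0,0,0,0],"dy": [0,0,0,0,0,0,0,0,0,0],"dz": [0,0,0,0,0,0,0,0,0,0],"rx": [0,0,0,0,0,0,0,0,0,0],"ry": [0,0,0,0,0,0,0,0,0,0],"rz": [0,0,0,0,0,0,0,0,0,0]}
  finger_gap: 0.3
  grip_n: 20

```text
t: 27.32
position: [532.9, 106.5, 47.0]
eef_rot: [[0.257, 0.966, 0.0], [0.966, -0.257, 0.0], [0.0, 0.0, -1.0]]
ft_force: [0.0, 0.8, 1.9]
grip_width: 0.525
finger_force: 20.0
```

Call:
hand_motion:
  motion: {"dx": [0,0,0,0,0,0,0],"dy": [0,0,0,0,0,0,0],"dz": [0,-25,-40,-40,-10,0,0],"rx": [0,0,0,0,0,0,0],"ry": [0,0,0,0,0,0,0],"rz": [0,0,0,0,0,0,0]}

```text
t: 27.9
position: [532.6, 106.8, 161.6]
eef_rot: [[0.256, 0.967, 0.0], [0.967, -0.256, 0.001], [0.001, -0.0, -1.0]]
ft_force: [-1.1, -0.6, -2.3]
grip_width: 0.524
finger_force: 20.0
```

```bash
python3 go.py well 0 160
```

```text
t 27.9 tool move [-202.6   30.     1.4] turn about tool z -4.4 joints [-56  11  46 105  -9  67 -23]
```

Call:
hand_motion:
  motion: {"dx": [-33,-33,-33,-33,-33,-33,0,0,0],"dy": [5,5,5,5,5,5,0,0,0],"dz": [0,0,0,0,0,0,0,0,0],"rx": [0,0,0,0,0,0,0,0,0],"ry": [0,0,0,0,0,0,0,0,0],"rz": [0,0,0,0,0,-4.4,0,0,0]}

```text
t: 28.65
position: [510.1, -92.0, 160.4]
eef_rot: [[0.183, 0.983, -0.002], [0.983, -0.183, -0.0], [-0.001, -0.002, -1.0]]
ft_force: [0.1, 1.0, -1.3]
grip_width: 0.521
finger_force: 20.0
```

```bash
python3 go.py well 0 37.3; python3 held.py 31
```

```text
t 28.65 tool move [ -4.6   0.8 123.1] turn about tool z -0.1 joints [-43   8  53 109  -7  67   2]
underside edge row for pot offset -4,-2,0,2: [204.6 201.6 198.6 195.5]
180 [58, 55, 56, 56, 57, 57, 57, 57, 56, 58, 58, 59, 67, 69, 70, 69, 71, 69, 70, 69, 70, 67, 68, 102, 134, 129, 129, 128, 129, 130, 129, 131, 133, 104, 73, 78, 79, 78, 80, 78, 77, 79, 79, 78, 78]
```

Call:
hand_motion:
  motion: {"dx": [-2,0,0,0,0,0,0,0,0,0],"dy": [0.5,0,0,0,0,0,-1,0,0,0],"dz": [20,30,30,20,12,6,3,2,0,0],"rx": [0,0,0,0,0,0,0,0,0,0],"ry": [0,0,0,0,0,0,0,0,0,0],"rz": [0,0,0,0,0,0,0,0,0,0]}

```text
t: 29.53
position: [510.8, -94.4, 39.8]
eef_rot: [[0.182, 0.983, 0.002], [0.983, -0.182, 0.0], [0.001, 0.001, -1.0]]
ft_force: [0.7, -0.4, -1.8]
grip_width: 0.526
finger_force: 20.0
```

```bash
python3 go.py well 0 37.3
```

```text
t 29.5333 tool move [-2.5 -0.6  2.5] turn about tool z -0.0 joints [-36  19  49 115 -18  53  11]
```

Call:
hand_motion:
  motion: {"dx": [0,0,0],"dy": [-0.6,0,0],"dz": [2,0,0],"rx": [0,0,0],"ry": [0,0,0],"rz": [0,0,0]}

```text
t: 29.78
position: [509.6, -94.3, 37.1]
eef_rot: [[0.182, 0.983, 0.0], [0.983, -0.182, 0.0], [0.0, 0.0, -1.0]]
ft_force: [0.2, 0.3, -1.2]
grip_width: 0.523
finger_force: 20.0
```

Call:
hand_motion:
  motion: {"dx": [0,0,0,0,0,0],"dy": [0,0,0,0,0,0],"dz": [0,0,0,0,0,0],"rx": [0,0,0,0,0,0],"ry": [0,0,0,0,0,0],"rz": [0,0,0,0,0,0]}
  finger_gap: 1.0

```text
t: 30.28
position: [509.5, -94.4, 36.9]
eef_rot: [[0.182, 0.983, 0.0], [0.983, -0.182, -0.0], [-0.0, 0.0, -1.0]]
ft_force: [-0.0, 0.3, 0.4]
grip_width: 0.894
finger_force: 0.0
```

Call:
hand_motion:
  motion: {"dx": [0,0,0,0,-30,-40,-40,-40,-40,0],"dy": [0,0,0,0,0,0,0,0,0,0],"dz": [-15,-40,-40,-40,-40,-20,0,0,0,0],"rx": [0,0,0,0,0,0,0,0,0,0],"ry": [0,0,0,0,0,0,0,0,0,0],"rz": [0,0,0,0,0,0,0,0,0,0]}

```text
t: 31.12
position: [472.6, -282.3, 224.6]
eef_rot: [[0.192, 0.981, 0.001], [0.981, -0.192, -0.004], [-0.003, 0.001, -1.0]]
ft_force: [-0.1, -1.2, 0.4]
grip_width: 1.0
finger_force: 0.0
```

Call:
hand_motion:
  motion: {"dx": [-30,0,0,0],"dy": [0,0,0,0],"dz": [0,0,0,0],"rx": [0,0,0,0],"ry": [0,0,0,0],"rz": [0,0,0,0]}

```text
t: 31.45
position: [470.8, -302.8, 223.7]
eef_rot: [[0.182, 0.983, -0.0], [0.983, -0.182, 0.0], [0.0, -0.0, -1.0]]
ft_force: [0.6, -0.1, 0.7]
grip_width: 1.002
finger_force: 0.0
```

```bash
python3 - <<'E'
from h import *
w=snap("wrist","wrist5"); F=np.load("wells.npy"); 
print(proj(w,F).round(1).tolist()); T=F.copy();T[:,2]=84;print(proj(w,T).round(1).tolist())
E
```

```text
[[319.8, -40.5], [319.8, 45.0], [319.7, 119.1], [319.7, 184.2]]
[[319.9, -76.9], [319.9, 32.8], [319.8, 124.6], [319.8, 202.9]]
```

View pics/wrist5.png

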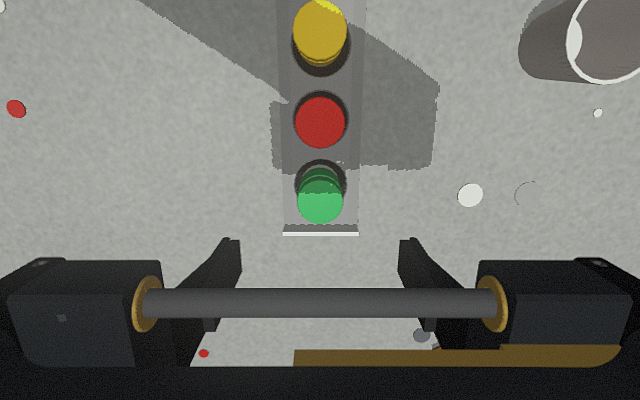

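Lids appear at yellow (320,30), red (320,122) and green (320,201), against ideal rows of 33, 125 and 203, so each is within about 2–3 mm of its well centre. A last check on blue and the bystanders from the side.

```bash
python3 -c "
from h import *
s=snap('side','side3');T=np.load('wells.npy').copy();T[:,2]=84;print(proj(s,T).round().tolist(), sense()['t'])"
```

```text
[[283.0, 215.0], [277.0, 243.0], [271.0, 275.0], [264.0, 310.0]] 31.55
```

View pics/side3.png

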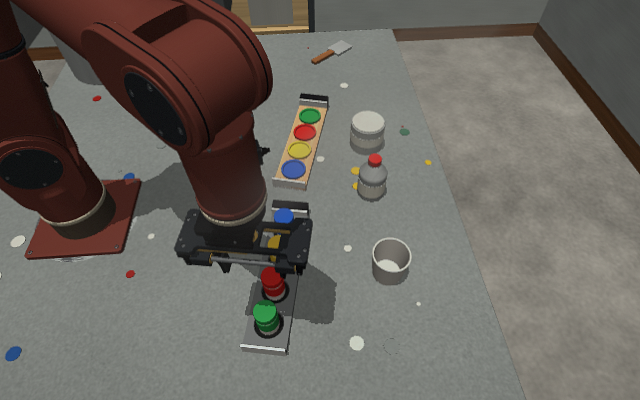

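Blue's lid is at (284,215), as predicted (283,215). The bystanders haven't moved, the saucers run green, red, yellow, blue from the black end, and the arm is clear.

```bash
python3 -c "
from h import *
print(workorder.job_done())"
```

```text
the job is handed in; nothing more can be done
None
```

All four pots were seen standing in the carrier in reverse order (green, red, yellow and blue in wells 4, 3, 2 and 1 from the black end), the bystanders hadn't visibly moved, and I handed the job in at about 32 s; no verdict was returned.

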